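Hold a laser protective window in the inspection light

ROBOT

A 6-joint arm with a two-finger parallel gripper is mounted at the origin on the work surface. World frame = base frame: x ahead of the robot, y to its left, z up, the work surface at z = 0. Lengths are in m, angles in degrees, forces in N, time in s.
With the tool pointing down it reaches from about 0.3 to 0.75 m from the base axis. Payload 8.5 kg.
Tool frame: the origin (TCP) lies at the very end of the fingers, on their centre line; the grasp point (between the pads) lies 19 mm behind it; x points along the fingers, y is the direction in which the jaws open and shut, and the axes are right-handed (so a half turn about x gives the same grasp; the last joint's range is limited). The gripper opens to 85 mm and grips with 20 to 120 N. Pads are 22 mm wide; open, the fingers measure 114 mm over their backs; the gripper's body (76 mm by 85 mm) begins 54 mm behind the grasp point. The pads swing forward as they close: fully open they stand 13 mm farther back than shut.
Start: joints at [62.779, 21.807, 74.336, -0, 83.858, -12.336], TCP at [0.141, 0.532, 0.231] pointing down, gripper open.
Joint ranges: [-178.18, 178.18], [-50.72, 133.34], [12.68, 142.11], [-81.47, 261.47], [9.98, 163.14], [-165.26, 165.26]. Speed limits (degrees/s): [136.94, 136.94, 180, 180, 180, 180].

INTERFACE

Orientations are given as a 3x3 rotation matrix whose columns are the frame's x, y, z axes.
In Python, from rig import sensors, cams, env gives the robot as it stands.
- The arm moves only by the shell command python3 -m crank 'ROWS' [FORCE]. ROWS is a JSON object of lists of equal length, an entry for each row: "hand": the closure in counts, from 0 (fully open) to 255 (shut); "translation": the shift along the tool's x, y, z in m, a list of three; "dr": the turn, a rotation vector about the tool's x, y, z in rad, a list of three. A call has 1 to 5 rows; each row is the pose to reach, as a shift and turn from the pose commanded when the call began, along the tool's axes at that moment; what a row does not reach only later rows make up. A row lasts 1/10 s, in which the tool goes at most 50 mm and 8.59 degrees, less where a joint would pass 70% of its speed; a pose out of reach is approached as far as the arm can. A call with a gripper value outside its range is refused whole. The fingers move at their own pace and stop on an object; FORCE is the grip in N (left out, the last holds). Time passes only in rows, so rows that repeat a pose let the fingers close. It gives the time, the measured TCP pose, the force and the opening at its end, in the units of the state.
- sensors.observe(): the state, without advancing time (a new reading comes with each control period).
- cams.get_image(name): name is "side" or "top"; returns (picture, depth): 420x560x3 uint8, blue, green, red; 420x560 float32, m along the optical axis (not along the pixel's ray), 0 where there is no reading.
- cams.calibration(name): a dict with "vertical_fov" (degrees; the focal length in pixels is half the picture's height over the tangent of half this angle, whatever the lens; pixels are square), "cx", "cy" (the principal point, pixels), "distortion" ([k1, k2, p1, p2, k3] as OpenCV has them; the pictures are not rectified), "extrinsics" (4x4, takes a point from camera to world coordinates). Camera axes: x right, y down, z forward; pixel columns grow to the right and rows downward; lengths in m; the calibration is good to about 2 mm. A picture is of the moment at which its call begins. calibration takes no time and is no camera call.
- env.close_job(): hands the job in, once; it reports no verdict.
The state is a dict: "time_s": time; "q": joint angles; "qvel": joint speeds; "joint_efforts": joint torques, N m; "position": TCP position; "tool_rot": TCP orientation; "ft_force": force on the tool from outside, world axes, zero at the start; "wrist_torque": the same for the moment, N m; "grip_width": finger opening in m.
Only numpy, scipy, OpenCV 4.12 (cv2) and the standard library are available. Lean on these libraries where they do the work, as an engineer would, in place of code of your own. Each camera call takes 0.05 s, during which the arm holds its last target. There are 200 camera calls.

TASK

Flip the toggle switch of the inspection lamp right over, so that it leans towards the lamp's end of the rig, then take the tall protective window out of the draining rack, gripping it only by its two frosted narrow edges and never touching the clear pane with the fingers. Hold it upright and still in the light path, about half-way between lamp and camera, square to the light and with the middle of the glass on the light's axis, and finish while still holding it there clear of everything. Leave the two short windows in the rack and the other things on the bench where they are.

Things in the scene. Friction and masses are not known exactly. Their poses are not given: they have to be found in the camera images.
- window: tall glass protective window of a laser head: plate 50 mm wide (its x), 8 mm thick (y), 80 mm tall (z), about 80 g, upright in one of the rack's three slots, lowest 16 mm in the slot. Origin: centre of its lower edge. Its two narrow edges (x = +-25 mm, 8 mm wide, full height) are frosted, with matt whitish 6 mm margins; the 38 mm between is clear pane. Front and back are alike
- window_mid (a point): the middle of the tall window, 40 mm above its origin; its axes are the window's
- short_a: a short protective window, 50 x 8 x 55 mm (x, y, z), otherwise like the tall one, in another slot of the rack; leave it. Origin: centre of its lower edge
- short_b: the other short protective window, same as short_a; leave it. Origin: centre of its lower edge
- rack: dark grey plastic draining rack, fixed flat on the bench: block 80 mm (its x) by 170 mm (its y) by 22 mm high with three slots 50 mm apart along y, each 52 mm long (along x), 10 mm wide, 16 mm deep; the windows stand in them with their width along the rack's x. Origin: centre of its underside
- rig: inspection rig, fixed: base plate 420 x 100 x 10 mm with a 40 mm wide rail (top 30 mm up); on it a round lamp, 52 mm across, at the -x end and a 46 mm square camera with round lens at the +x end, tops 136 mm up. The light runs along the rig's x, 110 mm above the bench; the gap between lamp (x = -100 mm) and lens (x = +102 mm) is open from above. Origin: centre of the plate's underside; z up
- beam_mid (a point): the point on the light's axis half-way between lamp and camera, at x = 0, y = 0, 110 mm above the bench; its axes are the rig's (x along the light, z up)
- toggle (a joint): the lamp's toggle switch, a steel bat 38 mm long, 7 to 10 mm thick, hinged 60 mm above the bench at rig x = -130, y = +120 mm. 0: off, leaning 0.42 rad towards the rig's +x (camera end); 0.84: on, leaning as much towards -x (lamp end). Starts at 0 to 0.15. About 1.5 N at its tip moves it; it stays where it is left
- toggle_tip (a point): on the toggle's axis, 36 mm from its hinge, 2 mm short of its end; about 93 mm above the bench when off or on. The toggle stands on top of the lamp's driver, a dark grey box 90 (rig x) by 80 (rig y) mm and 55 mm high, centred under the hinge
- jar: amber jar with a steel cap, 60 mm across and 75 mm high, beside the rack; leave it. Origin: centre of its underside
- marker: black marker pen, 12 mm thick and 125 mm long (its y), lying beside the rack; leave it. Origin: under its middle
- tape: red and black tape measure, 72 x 36 x 60 mm, standing beside the camera end of the rig; leave it. Origin: centre of its underside
- offcut: short steel tube offcut standing on end, 48 mm across and 55 mm high, behind the rig; leave it. Origin: centre of its underside
- fitting: brass pipe fitting standing on end, 29 mm across its hexagon and 45 mm high, behind the rig; leave it. Origin: centre of its underside
Not all that is in view belongs to the job. There is more than one size of the rack; the job needs the larger. What is shaped like the window but yellow is not meant.

How it is judged (in metres and radians):
On the way, in this order (a step that is already met when the one before it is completed fails the run):
1. the lamp's toggle switch is flipped over to on (value of joint toggle above 0.65 rad), for 0.2 s.
2. the tall window is lifted clear of the rack, held by its frosted edges (contact force between the fingers and window above 1 N and contact force between window and rig below 0.05 N and contact force between window and rack below 0.05 N and z of window in the frame of rack above 0.03 m), for 0.2 s.
At the end, for the whole second after the job is handed in: Toggle above 0.65; tall window held by the gripper alone, still, over 50 mm up, upright and square to the light within 0.14 rad, its middle within 6 mm sideways, 12 mm in height and 35 mm along the light of beam_mid; clear pane untouched; short windows within 20 mm, others 30 mm (value of joint toggle above 0.65 rad and contact force between the fingers and window above 1 N and contact force between window and rig below 0.05 N and contact force between window and rack below 0.05 N and y of window_mid in the frame of beam_mid between -0.006 and 0.006 m and z of window_mid in the frame of beam_mid between -0.012 and 0.012 m and x of window_mid in the frame of beam_mid between -0.035 and 0.035 m and angle between the y axis of window and the x axis of rig, either way round below 0.14 rad and angle between window's own z axis and vertical below 0.14 rad and height (world z) of window above 0.05 m and linear speed of window below 0.02 m/s and angular speed of window below 0.2 rad/s and contact force between the fingers and window_c0 below 0.3 N and distance of each of short_a, short_b from where it was at the start of the episode below 0.02 m and distance of each of jar, marker, tape, offcut, fitting from where it was at the start of the episode below 0.03 m); the arm keeps its last pose, push and grip.
It fails at once if the fingers touched the clear pane of the tall window (contact force between the fingers and window_c0 above 0.5 N).
It fails at once if a bystander was moved (distance of any of short_a, short_b from where it was at the start of the episode above 0.02 m or distance of any of jar, marker, tape, offcut, fitting from where it was at the start of the episode above 0.03 m).
It also fails if it takes over 53 s, if anything falls off the work surface, if the arm or the gripper's body presses on something with over 40 N, if the wrist force passes 120 N, or if a joint passes its speed limit or range.

## Working session

There is one attempt and no reset: what is moved stays moved. The work goes in short steps, Python scripts to look and compute and a shell command to move; the robot and the scene stay as the last step left them, time stands still between calls to the robot, and variables do not carry over. Pictures are saved under pics/ and viewed, about 8 in all and at most 12, crops included, and the job is handed in when it is done.

```bash
ls; mkdir -p pics; cat > h.py <<'E'
import numpy as np, cv2
from rig import sensors, cams, env
def K(n):
    c=cams.calibration(n); f=210/np.tan(np.radians(c["vertical_fov"]/2))
    return np.array([[f,0,c["cx"]],[0,f,c["cy"]],[0,0,1.]]),np.array(c["distortion"],float),np.array(c["extrinsics"])
def ray(n,uv):
    k,d,T=K(n); p=cv2.undistortPoints(np.array(uv,float).reshape(-1,1,2),k,d).reshape(-1,2)
    r=np.c_[p,np.ones(len(p))]@T[:3,:3].T
    return T[:3,3],r
def onplane(n,uv,z):
    o,r=ray(n,uv); return o+r*((z-o[2])/r[:,2])[:,None]
def withdepth(n,uv,D):
    o,r=ray(n,uv); uv=np.round(np.array(uv)).astype(int).reshape(-1,2)
    return o+r*D[uv[:,1],uv[:,0]][:,None]
def proj(n,P):
    k,d,T=K(n); Ti=np.linalg.inv(T)
    return cv2.projectPoints(np.array(P,float).reshape(-1,1,3),cv2.Rodrigues(Ti[:3,:3])[0],Ti[:3,3],k,d)[0].reshape(-1,2)
def grab(n,tag):
    im,D=cams.get_image(n); np.savez(f"pics/{n}_{tag}.npz",im=im,D=D); cv2.imwrite(f"pics/{n}_{tag}.png",im); return im,D
E
python3 - <<'E'
from h import *
np.set_printoptions(precision=4,suppress=True)
for n in("top","side"):
    im,D=grab(n,"0"); k,d,T=K(n); print(n,k[0,0],k[:2,2],d,T,(D>0).mean())
print(sensors.observe())
E
```

```text
pics
top 414.032728518083 [279.0209 206.1152] [-0.0088  0.      0.      0.      0.    ] [[ 0.0287 -0.9819  0.1874  0.4181]
 [-0.9995 -0.031  -0.0093 -0.0921]
 [ 0.0149 -0.1871 -0.9822  0.9815]
 [ 0.      0.      0.      1.    ]] 0.995718537414966
side 510.17558904746744 [281.6872 210.1653] [-0.1266  0.      0.      0.      0.    ] [[ 0.8674 -0.2658  0.4206  0.0405]
 [-0.4973 -0.4891  0.7166 -0.9828]
 [ 0.0153 -0.8308 -0.5564  0.7701]
 [ 0.      0.      0.      1.    ]] 0.996109693877551
{'time_s': 0.1, 'q': array([ 62.7802,  21.8377,  74.3763,   0.0003,  83.8581, -12.3344]), 'qvel': array([-0.0798, -0.1327, -0.0709,  0.0171, -0.0243, -0.0667]), 'joint_efforts': array([  0.0044, -44.9214, -23.1658,  -0.0001,   0.0036,  -0.0001]), 'position': array([0.1412, 0.5313, 0.2308]), 'tool_rot': array([[-0.0006,  0.2569,  0.9664],
       [-0.0011,  0.9664, -0.2569],
       [-1.    , -0.0012, -0.0003]]), 'ft_force': array([-0.1793, -0.6575, -0.7962]), 'wrist_torque': array([ 0.0096, -0.0034, -0.0319]), 'grip_width': 0.08526509156030951}
```

View pics/top_0.png

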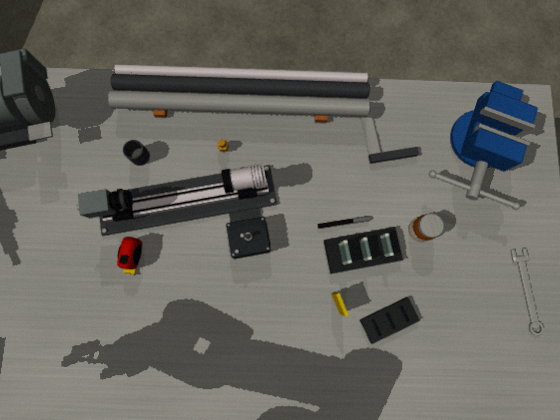

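View pics/side_0.png

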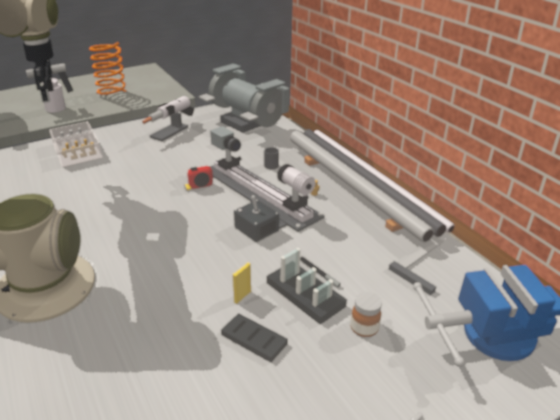

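```bash
cat > m.py <<'E'
from h import *
np.set_printoptions(precision=4,suppress=True)
def cloud(n,tag):
    z=np.load(f"pics/{n}_{tag}.npz"); D=z["D"]; v,u=np.mgrid[:420,:560]
    o,r=ray(n,np.c_[u.ravel(),v.ravel()]); P=o+r*D.ravel()[:,None]
    return P.reshape(420,560,3),z["im"]
if __name__=="__main__":
    P,im=cloud("top","0")
    def rect(name,x0,x1,y0,y1,zl,zh):
        Q=P[y0:y1,x0:x1].reshape(-1,3); Q=Q[(Q[:,2]>zl)&(Q[:,2]<zh)]
        (c,s,a)=cv2.minAreaRect((Q[:,:2]*1000).astype(np.float32)); print(name,len(Q),"c",c,"size",s,"ang",a,"z",np.median(Q[:,2]))
    rect("bench",300,320,260,290,-1,1)
    rect("rack",315,410,222,278,.014,.030)
    rect("box",222,276,212,262,.048,.062)
    rect("plate",85,280,160,240,.005,.016)
    rect("rail",130,225,160,240,.024,.035)
    S,ims=cloud("side","0")
    for n,p in(("side",S),):
        Q=p[235:330,255:360].reshape(-1,3)
        for lo,hi in((.03,.05),(.05,.07),(.07,.1)):
            q=Q[(Q[:,2]>lo)&(Q[:,2]<hi)]; print(lo,len(q),q.mean(0),q.min(0),q.max(0))
    a=cv2.resize(im[205:285,220:410],None,fx=4,fy=4,interpolation=cv2.INTER_CUBIC)
    b=cv2.resize(ims[190:325,225:350],None,fx=2.1,fy=2.1,interpolation=cv2.INTER_CUBIC)
    c=cv2.resize(im[160:240,85:285],None,fx=2.3,fy=2.3,interpolation=cv2.INTER_CUBIC)
    o=np.zeros((600,800,3),np.uint8); o[:320,:760]=a; o[320:320+min(280,b.shape[0]),:b.shape[1]]=b[:280]; o[330:330+c.shape[0],300:300+c.shape[1]]=c
    cv2.imwrite("pics/c1.png",o)
E
python3 m.py
```

```text
bench 600 c (444.0390930175781, -145.88522338867188) size (67.27233123779297, 108.70066833496094) ang 1.3630653619766235 z 0.0006811925965865551
rack 2036 c (526.4179077148438, -311.4735107421875) size (118.70697784423828, 210.97613525390625) ang 12.05632209777832 z 0.02237914748673292
box 1370 c (522.879638671875, -33.477203369140625) size (80.33984375, 90.07048034667969) ang 12.196695327758789 z 0.05572921038219947
plate 3729 c (614.9458618164062, 130.39877319335938) size (193.88970947265625, 457.4925537109375) ang 1.8594229221343994 z 0.010703020973690025
rail 1575 c (653.1688232421875, 143.49652099609375) size (131.16976928710938, 216.39122009277344) ang 11.723787307739258 z 0.03104985004442351
0.03 484 [ 0.5054 -0.3305  0.0404] [ 0.4656 -0.4575  0.0301] [ 0.541  -0.2495  0.05  ]
0.05 439 [ 0.5044 -0.3193  0.0585] [ 0.4658 -0.4528  0.05  ] [ 0.5376 -0.2493  0.07  ]
0.07 203 [ 0.5028 -0.3011  0.0787] [ 0.4653 -0.4499  0.0702] [ 0.5545 -0.2453  0.0882]
```

View pics/c1.png

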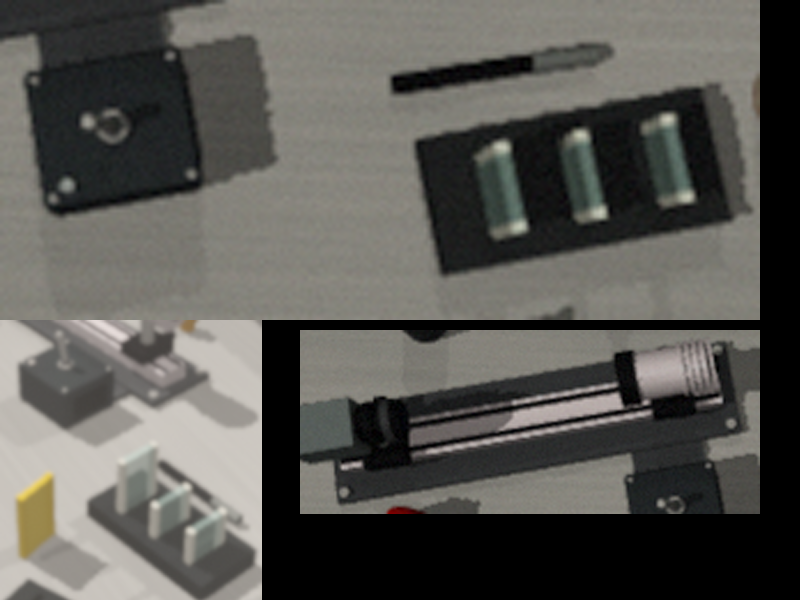

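```bash
cat > m2.py <<'E'
from m import *
P,im=cloud("top","0"); S,ims=cloud("side","0")
u=np.array([.9774,.2113]); v=np.array([-.2113,.9774])  # -rig y, rig x
def comp(P,z0,z1,box,er=1):
    x0,x1,y0,y1=box; m=np.zeros(P.shape[:2],np.uint8); m[y0:y1,x0:x1]=((P[y0:y1,x0:x1,2]>z0)&(P[y0:y1,x0:x1,2]<z1))
    m=cv2.morphologyEx(m,cv2.MORPH_OPEN,np.ones((5,5),np.uint8)); n,l,s,c=cv2.connectedComponentsWithStats(m)
    k=1+np.argmax(s[1:,4]); return l==k
def rr(name,P,*a):
    m=comp(P,*a); Q=P[m]; c,s,g=cv2.minAreaRect((Q[:,:2]*1000).astype(np.float32)); print(name,m.sum(),np.array(c),np.array(s),round(g,2),Q[:,2].mean())
# colour/brightness contour based, on plane
def contour(name,n,im,box,thr,z,dark=True):
    x0,x1,y0,y1=box; g=cv2.cvtColor(im,cv2.COLOR_BGR2GRAY)[y0:y1,x0:x1]; m=((g<thr) if dark else (g>thr)).astype(np.uint8)
    m=cv2.morphologyEx(m,cv2.MORPH_CLOSE,np.ones((9,9),np.uint8)); cs,_=cv2.findContours(m,cv2.RETR_EXTERNAL,cv2.CHAIN_APPROX_NONE)
    c=max(cs,key=cv2.contourArea).reshape(-1,2)+[x0,y0]; W=onplane(n,c,z)
    r=cv2.minAreaRect((W[:,:2]*1000).astype(np.float32)); print(name,np.array(r[0]),np.array(r[1]),round(r[2],2))
rr("rack",P,.017,.028,(315,412,222,280)); rr("plate",P,.006,.015,(85,285,160,240)); rr("lamp/cam z>.1",P,.11,.15,(210,285,150,210)); rr("cam",P,.12,.15,(70,125,180,225))
contour("rack","top",im,(312,408,222,280),38,.022)
# windows bright/teal points in top above z>.03
for lo,hi in((.045,.075),(.075,.1)):
    Q=P[222:280,330:405].reshape(-1,3); Q=Q[(Q[:,2]>lo)&(Q[:,2]<hi)]; a=np.c_[Q[:,:2]@u,Q[:,:2]@v]
    h=np.histogram(a[:,1],np.arange(-.52,-.3,.01)); print(lo,h[0],h[1][0])
    Q=S[235:330,255:360].reshape(-1,3); Q=Q[(Q[:,2]>lo)&(Q[:,2]<hi)]; a=np.c_[Q[:,:2]@u,Q[:,:2]@v]
    print("side",np.histogram(a[:,1],np.arange(-.52,-.3,.01))[0])
# rail edges: bright rail pixels vs plate; project expected rig outline
o=np.array([.5229,-.0335])+.13*v+.12*u; print("rig origin est",o)
c=cv2.resize(im[150:285,80:410],None,fx=2.4,fy=2.4,interpolation=cv2.INTER_CUBIC)
def poly(pts,z,col):
    w=[[*(o+a*v-b*u),z] for a,b in pts]; p=((proj("top",w)-[80,150]+.5)*2.4-.5); cv2.polylines(c,[np.round(p*8).astype(np.int32)],True,col,1,cv2.LINE_AA,3)
poly([(-.21,-.05),(.21,-.05),(.21,.05),(-.21,.05)],.01,(0,255,0))
poly([(-.1,-.02),(.1,-.02),(.1,.02),(-.1,.02)],.03,(0,255,255))
poly([(.102,-.023),(.15,-.023),(.15,.023),(.102,.023)],.136,(0,0,255))
poly([(-.15,0),(-.1,0)],.136,(0,0,255))
cv2.imwrite("pics/c2.png",c)
E
python3 m2.py
```

```text
rack 1898 [ 504.2024 -299.608 ] [ 80.2127 169.149 ] 12.06 0.0224403661606921
plate 2007 [579.459  107.4434] [ 33.7523 411.1774] 12.43 0.010869396550322909
lamp/cam z>.1 857 [641.5013 -21.152 ] [48.833 85.506] 12.29 0.12959651126809285
cam 939 [579.9791 270.4245] [46.8149 94.7235] 11.41 0.1318900473171003
rack [ 504.9558 -298.5237] [ 76.9521 170.8792] 12.13
0.045 [ 0  0  0  0  0  0 22 98  0  0  0 22 92  0  0  0  0 52  0  0  0  0] -0.52
side [  0   0   0   0   0   0 141  33   0   0   0 132  23   0   0   0 195   6
   0   0   0   0]
0.075 [ 0  0  0  0  0  0  0  0  0  0  0  0  0  0  0  0 25 73  0  0  0  0] -0.52
side [  0   0   0   0   0   0   0   0   0   0   0   0   0   0   0   0 100  19
   0   0   0   0]
rig origin est [0.6127 0.1189]
```

View pics/c2.png

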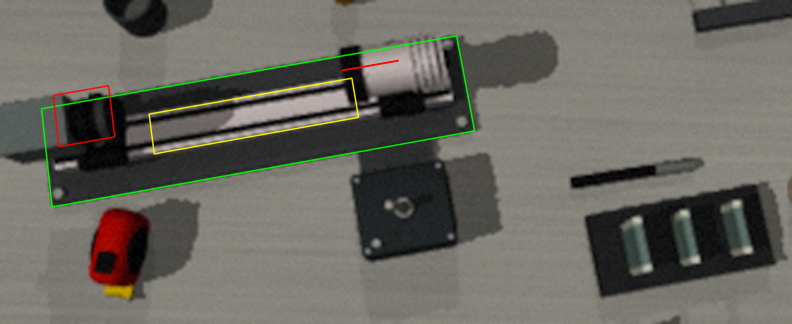

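Candidates for "window": top pixels (345,250) tall, (367,247) and (388,245) short, and the yellow plate (340,303). The rack could be the larger one (363,250) or the small one (390,320). I chose the left window at (345,250): it is the only one above 75 mm in both views, and its 80×170 mm rack fits. The rig model also lies on the picture. Toggle goes first.

```bash
python3 -m crank '{"hand":[255,255,255,255,255],"translation":[[0,-0.012,0.015],[0,-0.037,0.045],[0,-0.065,0.08],[0,-0.095,0.116],[0,-0.12,0.147]],"dr":[[0.1,0,0],[0.24,0,0],[0.38,0,0],[0.52,0,0],[0.66,0,0]]}' 40
cat > st.py <<'E'
import sys; from h import *
np.set_printoptions(precision=4,suppress=True)
s=sensors.observe(); p=s["position"]; R=s["tool_rot"]; print(s["time_s"],p,"yaw_y",np.degrees(np.arctan2(R[1,1],R[0,1])),"x",R[:,0],"F",s["ft_force"],"w",s["grip_width"])
if len(sys.argv)>3:
    t=np.array(list(map(float,sys.argv[1:4]))); print("delta tool",R.T@(t-p),"turn about tool x to 12.2:",-np.radians(12.2)+np.arctan2(R[1,1],R[0,1]))
E
python3 st.py .5113 .0203 .2308
```

```text
time_s: 0.6
position: [0.2531, 0.376, 0.2311]
tool_rot: [[-0.0, 0.799, 0.601], [-0.001, 0.601, -0.799], [-1.0, -0.001, 0.0]]
ft_force: [-0.6, -0.7, -0.2]
grip_width: 0.0125
0.6 [0.2531 0.376  0.2311] yaw_y 36.96978901662857 x [-0.0003 -0.0005 -1.    ] F [-0.621  -0.6602 -0.1931] w 0.012494459128711515
delta tool [ 0.0004 -0.0076  0.4394] turn about tool x to 12.2: 0.43231437336449696
```

```bash
python3 -m crank '{"hand":[255,255,255,255,255],"translation":[[0,0,0.035],[0,-0.002,0.075],[0,-0.004,0.115],[0,-0.006,0.155],[0,-0.007,0.195]],"dr":[[0.1,0,0],[0.23,0,0],[0.36,0,0],[0.438,0,0],[0.438,0,0]]}' && python3 st.py .5113 .0203 .2308
```

```text
time_s: 1.1
position: [0.3656, 0.2169, 0.2312]
tool_rot: [[-0.0, 0.978, 0.209], [0.0, 0.209, -0.978], [-1.0, -0.0, -0.0]]
ft_force: [0.2, 0.3, 0.1]
grip_width: -0.0002
1.1 [0.3656 0.2169 0.2312] yaw_y 12.074727223868647 x [-0.0003  0.     -1.    ] F [0.229  0.2766 0.0928] w -0.00017892517159068578
delta tool [0.0004 0.1014 0.2228] turn about tool x to 12.2: -0.0021864224066058535
```

```bash
python3 -m crank '{"hand":[255,255,255,255,255],"translation":[[0,0.02,0.045],[0,0.04,0.09],[0,0.06,0.135],[0,0.08,0.18],[0,0.1,0.215]],"dr":[[0,0,0],[0,0,0],[0,0,0],[0,0,0],[0,0,0]]}' && python3 -m crank '{"hand":[255,255,255,255,255],"translation":[[0.015,0.001,0.003],[0.05,0.001,0.003],[0.085,0.001,0.003],[0.115,0.001,0.003],[0.13,0.001,0.003]],"dr":[[0,0,0],[0,0,0],[0,0,0],[0,0,0],[0,0,0]]}' && python3 st.py .5113 .0203 .078; python3 - <<'E'
from h import *
im,D=grab("top","1"); ims,_=grab("side","1")
a=cv2.resize(im[180:270,200:300],None,fx=4,fy=4,interpolation=cv2.INTER_CUBIC); b=cv2.resize(ims[150:240,210:310],None,fx=4,fy=4,interpolation=cv2.INTER_CUBIC)
cv2.imwrite("pics/c3.png",np.hstack([a,b]))
E
```

```text
time_s: 1.6
position: [0.5092, 0.027, 0.231]
tool_rot: [[-0.001, 0.978, 0.21], [-0.0, 0.21, -0.978], [-1.0, -0.001, -0.0]]
ft_force: [-0.0, 1.3, 0.3]
grip_width: 0.0002
time_s: 2.1
position: [0.5086, 0.0269, 0.0987]
tool_rot: [[-0.004, 0.977, 0.211], [0.001, 0.211, -0.977], [-1.0, -0.004, -0.002]]
ft_force: [0.0, 0.2, 0.0]
grip_width: -0.0002
2.1 [0.5086 0.0269 0.0987] yaw_y 12.194283407311733 x [-0.0044  0.0008 -1.    ] F [0.0346 0.1833 0.0069] w -0.00023224841415125716
delta tool [0.0206 0.0013 0.007 ] turn about tool x to 12.2: -9.977336440566975e-05
```

View pics/c3.png

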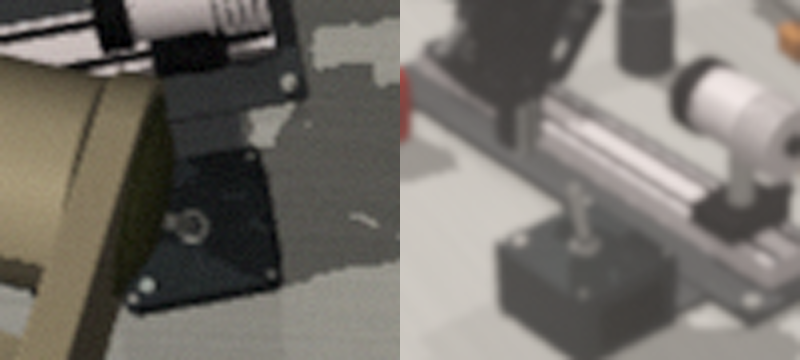

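The side crop shows the bat (580,220 in the crop) leaning to the camera end, with the closed fingers to its camera side. Next I lower and push.

```bash
python3 -m crank '{"hand":[255,255,255,255,255],"translation":[[0.015,0.001,0],[0.022,0.001,0],[0.022,0.001,0.01],[0.022,0.001,0.02],[0.022,0.001,0.028]],"dr":[[0,0,0],[0,0,0],[0,0,0],[0,0,0],[0,0,0]]}' && python3 -m crank '{"hand":[255,255,255,255,255],"translation":[[0,0,0.006],[0,0,0.012],[0,0,0.018],[0,0,0.024],[0,0,0.024]],"dr":[[0,0,0],[0,0,0],[0,0,0],[0,0,0],[0,0,0]]}' && python3 st.py .5237 -.0374 .078
```

```text
time_s: 2.7
position: [0.5175, -0.0017, 0.0801]
tool_rot: [[0.001, 0.978, 0.211], [-0.0, 0.211, -0.978], [-1.0, 0.001, 0.001]]
ft_force: [0.3, 0.1, -0.0]
grip_width: 0.0001
time_s: 3.2
position: [0.5221, -0.0246, 0.0794]
tool_rot: [[0.0, 0.977, 0.211], [-0.0, 0.211, -0.977], [-1.0, 0.0, 0.0]]
ft_force: [0.7, 0.1, 1.3]
grip_width: 0.0002
3.2 [ 0.5221 -0.0246  0.0794] yaw_y 12.17799277502043 x [ 0.0001 -0.0003 -1.    ] F [0.6551 0.0674 1.2902] w 0.00022280402481931257
delta tool [ 0.0014 -0.0011  0.0129] turn about tool x to 12.2: -0.0003840985351206416
```

```bash
python3 -m crank '{"hand":[255,255,255,255],"translation":[[0,0,0.003],[0,0,0.005],[0,0,0.007],[0,0,0.007]],"dr":[[0,0,0],[0,0,0],[0,0,0],[0,0,0]]}'; python3 - <<'E'
from h import *
ims,_=grab("side","2"); im,_=grab("top","2")
a=cv2.resize(im[180:270,200:300],None,fx=4,fy=4,interpolation=cv2.INTER_CUBIC); b=cv2.resize(ims[150:240,210:310],None,fx=4,fy=4,interpolation=cv2.INTER_CUBIC)
cv2.imwrite("pics/c4.png",np.hstack([a,b]))
E
```

```text
time_s: 3.6
position: [0.5227, -0.0288, 0.079]
tool_rot: [[-0.002, 0.977, 0.211], [0.004, 0.211, -0.977], [-1.0, -0.001, -0.004]]
ft_force: [-0.1, 12.7, 0.6]
grip_width: -0.0001
```

View pics/c4.png

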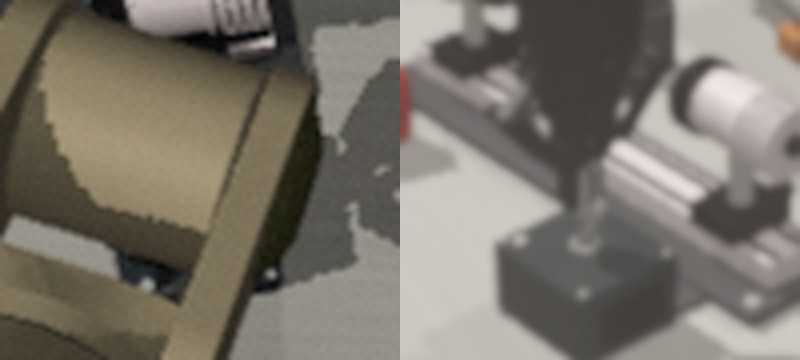

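```bash
python3 -m crank '{"hand":[255,255,255,255,255],"translation":[[0,0,-0.01],[-0.01,0,-0.02],[-0.05,0,-0.02],[-0.095,0,-0.02],[-0.13,0,-0.02]],"dr":[[0,0,0],[0,0,0],[0,0,0],[0,0,0],[0,0,0]]}' && python3 -m crank '{"hand":[255,255,0,0,0],"translation":[[0,-0.01,0.03],[0,-0.025,0.07],[0,-0.04,0.115],[0,-0.055,0.16],[0,-0.07,0.2]],"dr":[[0,0,0],[0,0,0],[0,0,0],[0,0,0],[0,0,0]]}' && python3 st.py .4936 -.2507 .13; python3 - <<'E'
from h import *
im,D=grab("top","3"); ims,_=grab("side","3")
a=cv2.resize(im[190:280,200:300],None,fx=4,fy=4,interpolation=cv2.INTER_CUBIC); b=cv2.resize(ims[150:240,210:310],None,fx=4,fy=4,interpolation=cv2.INTER_CUBIC)
cv2.imwrite("pics/c5.png",np.hstack([a,b]))
E
```

```text
time_s: 4.2
position: [0.5192, -0.0109, 0.2127]
tool_rot: [[0.003, 0.977, 0.212], [-0.001, 0.212, -0.977], [-1.0, 0.002, 0.002]]
ft_force: [0.9, 0.3, 0.4]
grip_width: -0.0002
time_s: 4.7
position: [0.4926, -0.2233, 0.2103]
tool_rot: [[0.001, 0.977, 0.211], [-0.001, 0.211, -0.977], [-1.0, 0.0, 0.002]]
ft_force: [0.6, 0.5, 0.7]
grip_width: 0.0431
4.7 [ 0.4926 -0.2233  0.2103] yaw_y 12.198623520221869 x [ 0.0008 -0.0015 -1.    ] F [0.6343 0.4728 0.7298] w 0.043097652227601445
delta tool [ 0.0803 -0.0048  0.0269] turn about tool x to 12.2: -2.4024104215508713e-05
```

View pics/c5.png

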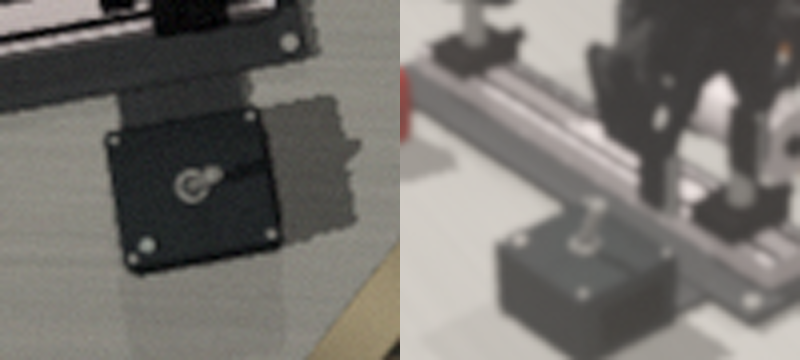

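```bash
python3 - <<'E'
from m import *
u=np.array([.9774,.2113]); v=np.array([-.2113,.9774]); h=np.array([.5229,-.0335])
for L in(.23,.33,.42): print(L,proj("top",[[*(h-v*.036*np.sin(L)),.06+.036*np.cos(L)]]), "seen ~(253.2,233)")
for n in("side","top"):
    S,im=cloud(n,"0"); box=(slice(235,330),slice(255,360)) if n=="side" else (slice(222,280),slice(330,405))
    Q=S[box].reshape(-1,3); a=np.c_[Q[:,:2]@u,Q[:,:2]@v,Q[:,2]]; a=a[(abs(a[:,1]+.3494)<.014)&(a[:,2]>.03)&(a[:,2]<.095)&(abs(a[:,0]-.4295)<.035)]
    for lo in np.arange(.03,.09,.01):
        b=a[(a[:,2]>lo)&(a[:,2]<lo+.01)]
        if len(b)>4: print(n,round(lo,2),len(b),"v med",np.median(b[:,1]),np.ptp(b[:,1]),"u",np.percentile(b[:,0],[1,99]))
E
```

```text
0.23 [[250.7735 233.8438]] seen ~(253.2,233)
0.33 [[252.3816 233.61  ]] seen ~(253.2,233)
0.42 [[253.7863 233.425 ]] seen ~(253.2,233)
side 0.03 63 v med -0.35488169570240125 0.010288081094582957 u [0.4012 0.4516]
side 0.04 67 v med -0.35504111970372954 0.012636873369654522 u [0.4006 0.4514]
side 0.05 73 v med -0.35481986946934546 0.010032376387014486 u [0.4006 0.4526]
side 0.06 65 v med -0.3551403104543051 0.007590995346362872 u [0.4012 0.4519]
side 0.07 63 v med -0.3551690942290369 0.009417172996372791 u [0.4009 0.451 ]
side 0.08 88 v med -0.35358604875122807 0.010885432842954845 u [0.4018 0.4507]
top 0.03 16 v med -0.3463778711150505 0.0032883464375946803 u [0.4062 0.4513]
top 0.04 16 v med -0.3463111082109237 0.0042998479751023555 u [0.4046 0.4533]
top 0.05 18 v med -0.3447734175980184 0.003183484185873664 u [0.405  0.4497]
top 0.06 20 v med -0.34587865135297846 0.0033021896496625014 u [0.4093 0.4528]
top 0.07 16 v med -0.3455187961429059 0.008198200052686566 u [0.4047 0.4537]
top 0.08 87 v med -0.3482024914249713 0.009499014663127747 u [0.405 0.453]
```

Toggle tip seen at top pixel (253,233), which agrees with a lean of about 0.4 rad towards the lamp (on). The window is upright, at about (0.4925, -0.2516). I'll open, align and descend.

```bash
python3 -m crank '{"hand":[0,0,0,0,0],"translation":[[0.02,-0.003,0.015],[0.05,-0.006,0.028],[0.065,-0.006,0.028],[0.07,-0.006,0.028],[0.07,-0.006,0.028]],"dr":[[0,0,0],[0,0,0],[0,0,0],[0,0,0],[0,0,0]]}' && python3 st.py .4925 -.2516 .042
```

```text
time_s: 5.3
position: [0.4932, -0.2494, 0.1396]
tool_rot: [[-0.0, 0.977, 0.212], [0.0, 0.212, -0.977], [-1.0, -0.0, -0.0]]
ft_force: [-0.3, 0.2, -0.6]
grip_width: 0.0854
5.3 [ 0.4932 -0.2494  0.1396] yaw_y 12.242715084523535 x [-0.0003  0.     -1.    ] F [-0.2514  0.1836 -0.5679] w 0.08538014753675371
delta tool [ 0.0976 -0.0011  0.002 ] turn about tool x to 12.2: 0.000745518865203354
```

```bash
python3 -m crank '{"hand":[0,0,0,0,0],"translation":[[0.01,-0.001,0.002],[0.035,-0.001,0.002],[0.065,-0.001,0.002],[0.09,-0.001,0.002],[0.097,-0.001,0.002]],"dr":[[0,0,0],[0,0,0],[0,0,0],[0,0,0],[0,0,0]]}' && python3 -m crank '{"hand":[70,85,95,105,115],"translation":[[0,0,0],[0,0,0],[0,0,0],[0,0,0],[0,0,0]],"dr":[[0,0,0],[0,0,0],[0,0,0],[0,0,0],[0,0,0]]}' 25 && python3 st.py .4925 -.2516 .042
```

```text
time_s: 5.8
position: [0.4918, -0.2516, 0.0406]
tool_rot: [[-0.002, 0.977, 0.212], [0.002, 0.212, -0.977], [-1.0, -0.002, -0.002]]
ft_force: [-0.8, -0.5, 0.6]
grip_width: 0.0853
time_s: 6.3
position: [0.4929, -0.2526, 0.0434]
tool_rot: [[0.001, 0.977, 0.211], [-0.001, 0.211, -0.977], [-1.0, 0.001, 0.002]]
ft_force: [0.2, -0.3, 6.6]
grip_width: 0.0496
6.3 [ 0.4929 -0.2526  0.0434] yaw_y 12.208814807833946 x [ 0.0015 -0.0013 -1.    ] F [ 0.2136 -0.3273  6.5583] w 0.04960272849871011
delta tool [ 0.0013 -0.0002 -0.0011] turn about tool x to 12.2: 0.000153847419632952
```

```bash
python3 -m crank '{"hand":[160,200,200,200,200],"translation":[[0,0,0],[0,0,0],[-0.004,0,0],[-0.012,0,0],[-0.025,0,0]],"dr":[[0,0,0],[0,0,0],[0,0,0],[0,0,0],[0,0,0]]}' 45 && python3 -m crank '{"hand":[200,200,200,200,200],"translation":[[-0.02,0,0],[-0.05,0,0],[-0.09,0,0],[-0.12,0,0],[-0.135,0,0]],"dr":[[0,0,0],[0,0,0],[0,0,0],[0,0,0],[0,0,0]]}' && python3 st.py; python3 - <<'E'
from h import *
im,D=grab("top","4"); ims,_=grab("side","4")
a=cv2.resize(im[215:285,320:420],None,fx=4,fy=4,interpolation=cv2.INTER_CUBIC); b=cv2.resize(ims[170:310,230:370],None,fx=4,fy=4,interpolation=cv2.INTER_CUBIC)
o=np.zeros((560,760,3),np.uint8); o[:,:560]=b; o[:140,560:]=cv2.resize(a,(200,140)); cv2.imwrite("pics/c6.png",o)
E
```

```text
time_s: 6.8
position: [0.4922, -0.252, 0.0675]
tool_rot: [[-0.001, 0.977, 0.211], [0.001, 0.211, -0.977], [-1.0, -0.001, -0.001]]
ft_force: [0.5, 0.2, -0.7]
grip_width: 0.0492
time_s: 7.3
position: [0.493, -0.2526, 0.2058]
tool_rot: [[0.003, 0.977, 0.211], [-0.003, 0.211, -0.977], [-1.0, 0.003, 0.004]]
ft_force: [0.6, 0.4, -1.2]
grip_width: 0.0493
7.3 [ 0.493  -0.2526  0.2058] yaw_y 12.207651604783962 x [ 0.0035 -0.0029 -1.    ] F [ 0.6334  0.4071 -1.1891] w 0.04931965906690253
```

View pics/c6.png

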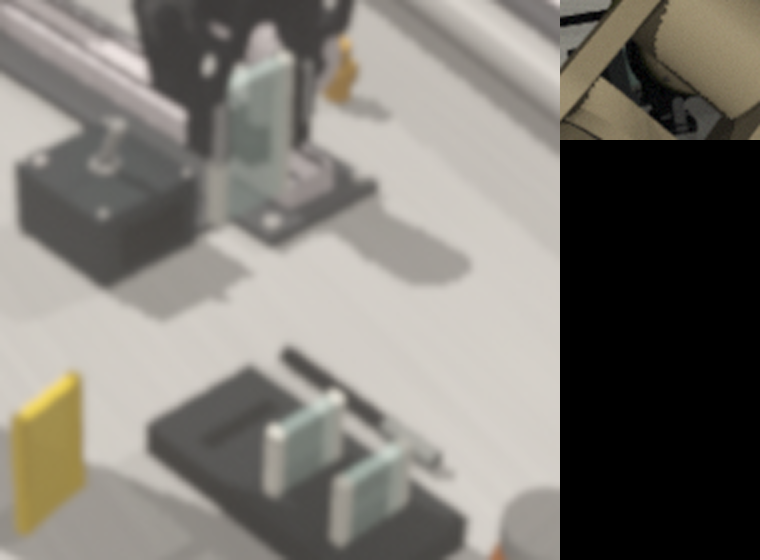

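The tall window (side crop (260,130)) is clear of the rack, upright in the jaws and gripped on its frosted edges. The short windows haven't moved. I'll carry it over to the beam.

```bash
python3 -m crank '{"hand":[200,200,200,200,200],"translation":[[-0.01,0.008,-0.015],[-0.02,0.025,-0.045],[-0.03,0.045,-0.08],[-0.03,0.066,-0.115],[-0.03,0.088,-0.15]],"dr":[[0,0,0],[0,0,0],[0,0,0],[0,0,0],[0,0,0]]}' && python3 -m crank '{"hand":[200,200,200,200,200],"translation":[[0,0.022,-0.037],[0,0.044,-0.075],[0,0.066,-0.115],[0,0.09,-0.155],[0,0.102,-0.177]],"dr":[[0,0,0],[0,0,0],[0,0,0],[0,0,0],[0,0,0]]}' && python3 -m crank '{"hand":[200,200],"translation":[[0,0.004,-0.008],[0,0.004,-0.008]],"dr":[[0,0,0],[0,0,0]]}' && python3 st.py .6127 .1189 .107
```

```text
time_s: 7.9
position: [0.5467, -0.0845, 0.2319]
tool_rot: [[-0.001, 0.977, 0.211], [0.001, 0.211, -0.977], [-1.0, -0.001, -0.001]]
ft_force: [0.7, -0.7, -1.2]
grip_width: 0.0491
time_s: 8.4
position: [0.6087, 0.1118, 0.2312]
tool_rot: [[-0.002, 0.977, 0.214], [0.001, 0.214, -0.977], [-1.0, -0.002, -0.001]]
ft_force: [0.5, -1.0, -1.8]
grip_width: 0.0493
time_s: 8.6
position: [0.6108, 0.1175, 0.2314]
tool_rot: [[-0.002, 0.977, 0.213], [-0.0, 0.213, -0.977], [-1.0, -0.002, -0.0]]
ft_force: [-0.3, 0.6, -0.6]
grip_width: 0.0494
8.6 [0.6108 0.1175 0.2314] yaw_y 12.315914874936547 x [-0.0019 -0.     -1.    ] F [-0.3013  0.6067 -0.5514] w 0.04939175828366182
delta tool [ 0.1244  0.0024 -0.001 ] turn about tool x to 12.2: 0.0020230962196802205
```

```bash
python3 -m crank '{"hand":[200,200,200,200,200],"translation":[[0.012,0.001,0],[0.04,0.002,-0.001],[0.075,0.002,-0.001],[0.105,0.002,-0.001],[0.124,0.002,-0.001]],"dr":[[0,0,0],[0,0,0],[0,0,0],[0,0,0],[0,0,0]]}' && python3 -m crank '{"hand":[200,200,200],"translation":[[0,0,0],[0,0,0],[0,0,0]],"dr":[[0,0,0],[0,0,0],[0,0,0]]}' && python3 st.py .6127 .1189 .107; python3 - <<'E'
from h import *
im,D=grab("top","5"); ims,_=grab("side","5")
u=np.array([.9774,.2113]); v=np.array([-.2113,.9774]); o=np.array([.6127,.1189])
x0,y0,f=200,120,6
b=cv2.resize(ims[y0:y0+100,x0:x0+130],None,fx=f,fy=f,interpolation=cv2.INTER_CUBIC)
# expected outlines of the window (green: x=+-25 mm at both faces) drawn as ticks at the corners only
for a in(-.004,.004):
    for s in(-.025,.025):
        for z in(.07,.15):
            p=(proj("side",[[*(o+a*v+s*u),z]])[0]-[x0,y0]+.5)*f-.5; cv2.circle(b,tuple(np.round(p).astype(int)),4,(0,0,255),1,cv2.LINE_AA); print(a,s,z,p.round())
cv2.imwrite("pics/c7.png",b)
E
```

```text
time_s: 9.1
position: [0.6116, 0.1159, 0.1051]
tool_rot: [[-0.004, 0.978, 0.209], [-0.0, 0.209, -0.978], [-1.0, -0.004, -0.001]]
ft_force: [0.3, -0.6, -1.0]
grip_width: 0.049
time_s: 9.4
position: [0.6136, 0.117, 0.1097]
tool_rot: [[0.002, 0.978, 0.211], [-0.0, 0.211, -0.978], [-1.0, 0.002, 0.001]]
ft_force: [0.6, 0.8, -0.0]
grip_width: 0.0492
9.4 [0.6136 0.117  0.1097] yaw_y 12.159946798847663 x [ 0.0023 -0.0001 -1.    ] F [ 0.5997  0.7588 -0.0245] w 0.049207836564014514
delta tool [ 0.0027 -0.0005 -0.0021] turn about tool x to 12.2: -0.0006990602360718579
-0.004 -0.025 0.07 [322. 329.]
-0.004 -0.025 0.15 [320. 173.]
-0.004 0.025 0.07 [405. 294.]
-0.004 0.025 0.15 [405. 140.]
0.004 -0.025 0.07 [311. 322.]
0.004 -0.025 0.15 [308. 167.]
0.004 0.025 0.07 [394. 288.]
0.004 0.025 0.15 [393. 134.]
```

View pics/c7.png

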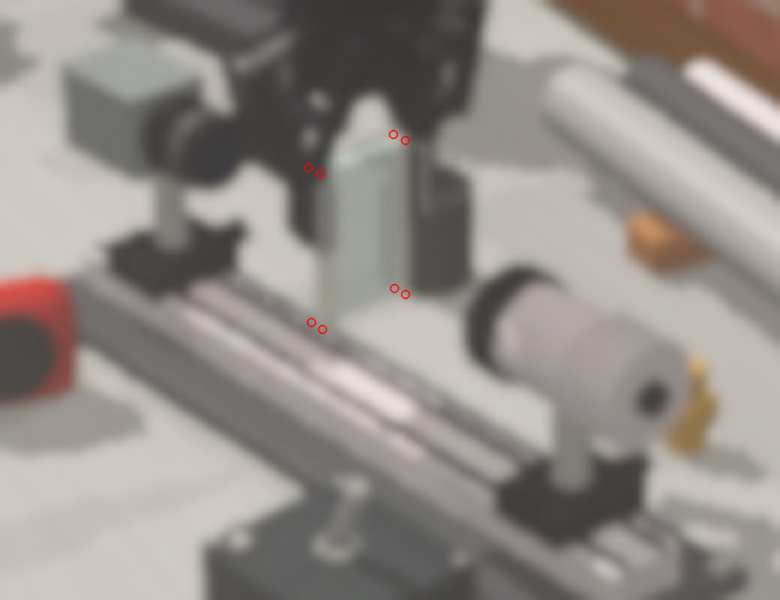

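```bash
python3 - <<'E'
from m import *
u=np.array([.9774,.2113]); v=np.array([-.2113,.9774]); o=np.array([.6127,.1189])
def loc(P): q=P[...,:2]-o; return np.stack([q@u,q@v,P[...,2]],-1)
for n,tags in(("side","05"),("top","05")):
  for tag in tags:
    P,im=cloud(n,tag); a=loc(P).reshape(-1,3); pr=lambda s,q:print(n,tag,s,len(q),np.percentile(q,[2,50,98],axis=0).round(4).tolist() if len(q) else 0)
    pr("rail",a[(abs(a[:,2]-.0305)<.003)&(abs(a[:,1])<.09)&(abs(a[:,0])<.03)])
    pr("lamp",a[(a[:,2]>.1)&(a[:,2]<.145)&(a[:,1]>-.17)&(a[:,1]<-.1)&(abs(a[:,0])<.05)])
    if tag=="5":
        w=a[(a[:,2]>.06)&(a[:,2]<.16)&(abs(a[:,1])<.02)&(abs(a[:,0])<.05)]; pr("win",w)
        for z in(.07,.08,.09,.1,.12,.14): pr(f"z{z}",w[abs(w[:,2]-z)<.005])
E
```

```text
side 0 rail 402 [[-0.0237, -0.0876, 0.0276], [-0.0035, -0.0026, 0.0293], [0.0164, 0.0863, 0.0324]]
side 0 lamp 376 [[-0.028, -0.1689, 0.1019], [-0.0189, -0.1342, 0.1256], [0.0102, -0.1031, 0.1351]]
side 5 rail 400 [[-0.0232, -0.0873, 0.0276], [-0.0042, -0.0024, 0.0294], [0.0159, 0.0867, 0.0325]]
side 5 lamp 375 [[-0.0284, -0.1688, 0.1025], [-0.0192, -0.1343, 0.1258], [0.0104, -0.1034, 0.135]]
side 5 win 568 [[-0.0404, -0.0155, 0.0737], [-0.0026, -0.006, 0.1242], [0.0344, 0.0043, 0.1576]]
side 5 z0.07 16 [[-0.0256, -0.0079, 0.0698], [-0.01, -0.0049, 0.0729], [0.0213, 0.001, 0.0747]]
side 5 z0.08 51 [[-0.0265, -0.009, 0.0753], [-0.0033, -0.0052, 0.0789], [0.0257, 0.0009, 0.0844]]
side 5 z0.09 54 [[-0.0263, -0.0086, 0.085], [-0.0031, -0.0054, 0.0901], [0.0207, 0.0002, 0.0947]]
side 5 z0.1 54 [[-0.0265, -0.01, 0.0951], [-0.0048, -0.0053, 0.1004], [0.0223, -0.0003, 0.1047]]
side 5 z0.12 70 [[-0.0404, -0.0155, 0.1158], [-0.0026, -0.0071, 0.1201], [0.0323, 0.0006, 0.1248]]
side 5 z0.14 79 [[-0.0408, -0.0157, 0.1351], [-0.0066, -0.0068, 0.139], [0.0342, 0.0047, 0.1446]]
top 0 rail 1169 [[-0.
[... 346 characters left out ...]
0205, -0.1017, 0.1376]]
top 5 win 55 [[-0.0371, -0.0141, 0.0739], [-0.0242, -0.0054, 0.105], [0.0168, -0.0043, 0.1593]]
top 5 z0.07 4 [[-0.0216, -0.0052, 0.0733], [-0.0017, -0.0049, 0.074], [0.0164, -0.0043, 0.0742]]
top 5 z0.08 12 [[-0.0243, -0.0053, 0.0762], [-0.0019, -0.005, 0.0813], [0.0173, -0.0032, 0.0841]]
top 5 z0.09 6 [[-0.0106, -0.0054, 0.0853], [-0.0021, -0.005, 0.0893], [0.0046, -0.0048, 0.0927]]
top 5 z0.1 5 [[-0.011, -0.0054, 0.0961], [-0.006, -0.005, 0.0989], [-0.0007, -0.0047, 0.103]]
top 5 z0.12 4 [[-0.0306, -0.013, 0.1176], [-0.0289, -0.0119, 0.1205], [-0.0248, -0.0098, 0.124]]
top 5 z0.14 7 [[-0.0371, -0.0131, 0.1357], [-0.0303, -0.0115, 0.139], [-0.0252, -0.0077, 0.1439]]
```

```bash
python3 -m crank '{"hand":[200,200,200,200,200],"translation":[[0.001,-0.001,0],[0.002,-0.001,0],[0.002,-0.001,0],[0.002,-0.001,0],[0.002,-0.001,0]],"dr":[[0,0,0],[0,0,0],[0,0,0],[0,0,0],[0,0,0]]}' && python3 -m crank '{"hand":[200,200,200,200,200],"translation":[[0,0,0],[0,0,0],[0,0,0],[0,0,0],[0,0,0]],"dr":[[0,0,0],[0,0,0],[0,0,0],[0,0,0],[0,0,0]]}' && python3 - <<'E'
from m import *
grab("top","6"); grab("side","6")
u=np.array([.9774,.2113]); v=np.array([-.2113,.9774]); o=np.array([.6127,.1189])
P,_=cloud("side","6"); q=P[...,:2]-o; a=np.stack([q@u,q@v,P[...,2]],-1).reshape(-1,3)
w=a[(a[:,2]>.06)&(a[:,2]<.105)&(abs(a[:,1])<.02)&(abs(a[:,0])<.05)]; print(np.percentile(w,[1,50,99],axis=0))
for n in("top","side"):
    A,B=[np.load(f"pics/{n}_{t}.npz")["im"].astype(int) for t in"06"]; d=abs(A-B).max(2)
    for nm,X in(("jar",(.54,-.44)),("tape",(.5,.27)),): pass
    bx={"top":{"tape":(112,232,145,276),"offcut":(122,138,150,166),"fitting":(214,136,232,152),"shorts":(358,230,400,265)},"side":{"tape":(185,165,215,190),"jar":(350,290,384,335),"shorts":(295,260,335,308)}}[n]
    print(n,{k:round(float((d[y0:y1,x0:x1]>40).mean()),3) for k,(x0,y0,x1,y1) in bx.items()})
E
python3 st.py
```

```text
time_s: 10.0
position: [0.6121, 0.1174, 0.1063]
tool_rot: [[0.0, 0.977, 0.211], [0.0, 0.211, -0.977], [-1.0, 0.0, 0.0]]
ft_force: [0.1, 0.2, -1.1]
grip_width: 0.0496
time_s: 10.5
position: [0.6121, 0.1174, 0.1063]
tool_rot: [[-0.0, 0.977, 0.211], [-0.0, 0.211, -0.977], [-1.0, -0.0, 0.0]]
ft_force: [-0.0, -0.5, -1.9]
grip_width: 0.0497
[[-0.0291 -0.0089  0.0682]
 [-0.0061 -0.0048  0.0876]
 [ 0.021   0.0034  0.1048]]
top {'tape': 0.835, 'offcut': 0.719, 'fitting': 0.0, 'shorts': 0.069}
side {'tape': 0.0, 'jar': 0.019, 'shorts': 0.213}
10.6 [0.6121 0.1174 0.1063] yaw_y 12.201978484014612 x [ 0. -0. -1.] F [ 0.0141  0.1355 -0.5469] w 0.04936812360230693
```

```bash
python3 - <<'E'
from m import *
v=np.array([-.2113,.9774]);u=np.array([.9774,.2113])
for t in"06":
    P,_=cloud("side",t); Q=P[235:330,255:360].reshape(-1,3); a=np.c_[Q[:,:2]@u,Q[:,:2]@v,Q[:,2]]
    for s in(-.4494,-.3994):
        b=a[(abs(a[:,1]-s)<.015)&(a[:,2]>.035)&(a[:,2]<.065)]; print(t,s,len(b),np.median(b,axis=0))
env.close_job()
E
```

```text
0 -0.4494 240 [ 0.4235 -0.4541  0.0525]
0 -0.3994 217 [ 0.4245 -0.404   0.0514]
6 -0.4494 239 [ 0.4253 -0.4541  0.0527]
6 -0.3994 220 [ 0.4243 -0.4043  0.0511]
the job is handed in; nothing more can be done
```

I flipped the lamp's toggle towards the lamp end, lifted the tall window out of the larger rack by its frosted edges, and handed the job in while holding it in the light path. No verdict is reported. The clock stood at 10.6 s at my last reading, well under the 53 s limit.

**What the last checks showed:**
- **Toggle:** the tip showed at top pixel (253, 233), which matches a lean of about 0.4 rad towards the lamp. I read it once, just after the push, and did not measure it again before handing in.
- **Grip:** the jaw opening held at about 49 mm, and the crops showed the fingers only on the frosted edges.
- **Position:** measured against the rail in the same side view, the window was within about 1 mm sideways of the axis. Its lower edge was about 69 mm up, which puts its middle at about 109 mm. It was about 1 mm off the half-way point along the light.
- **Angle:** the tool was vertical and at 12.2°, matching the rig's measured angle, and the pose readings were steady. Tilt of the window in the jaws was judged by eye only.
- **Short windows:** both were within 2 mm of where they started.

**Checks that were weak or disagreed:**
- **Cameras:** the side and top views differ by about 3.5 mm sideways, so I relied on the window against the rail in one picture.
- **Tape and offcut, top view:** the before/after check flagged both as changed, most likely because the arm and its shadow cover them there. The side view showed the tape unchanged, but the offcut had no second check.
- **Short windows, side view:** the picture difference also flagged their area, probably because the tall window had left it. The depth measurement above showed no movement.
- **Marker:** I did not check it after the move.

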